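# Put the mixed-up bench supplies back on their own trays

### The job

Three supplies were put back on each other's trays: stand the brown bottle in the middle of the round tray, the strip carton in the middle of the oblong tray with its long side along the tray's, and the pouch bundle in the middle of the square tray with its sides parallel to the tray's. The flat rubber mat is free for parking on the way. Keep all three upright throughout and leave the small vial and the meter standing among the trays where they are; the similar stock in and beside the foam box at the far right is not part of the job.

Things in the scene. Friction and masses are not known exactly. Their poses are not given: they have to be found in the camera images.
- bottle: brown reagent bottle with a red screw cap, standing: round body 49 mm across up to about 90 mm, then a shoulder and a 28 mm cap; 116 mm tall, about 0.13 kg. Starts upright on the square tray. Origin: centre of its underside, z up.
- carton: small white and green test-strip carton (box), standing: 30 mm along its x, 78 mm along its y, 72 mm tall, about 0.08 kg. Starts upright on the round tray, any yaw. Origin: centre of its underside, z up.
- bundle: upright block of white foil pouches standing side by side, rigid: 75 mm along its x, 57 mm along its y, firm up to 63 mm, a few corners to 68 mm; about 0.08 kg. To be gripped across the 57 mm. Starts upright on the oblong tray, its x roughly along the tray's long side. Origin: centre of its underside, z up.
- round_tray: round grey plastic drip tray fixed to the desk: 116 mm outside diameter, floor 3 mm thick, inside about 107 mm across at the floor, lip top 10 mm above the desk. Origin: centre of its underside on the desk (z = 0). Home of the bottle.
- square_tray: square grey plastic drip tray fixed to the desk: 106 x 106 mm outside, 100 x 100 mm inside, floor 3 mm thick, lip top 10 mm above the desk, sides along its x and y. Origin: centre of its underside on the desk. Home of the pouch bundle (either side may face either way).
- oblong_tray: oblong grey plastic drip tray fixed to the desk: 88 mm along its x, 122 mm along its y (long side) outside, 82 x 116 mm inside, floor 3 mm thick, lip top 10 mm above the desk. Origin: centre of its underside on the desk. Home of the carton, whose 78 mm side goes along the tray's long side.
- parking_mat: flat dark rubber mat without a lip, fixed to the desk: 110 x 110 mm, 3 mm thick, empty at the start. Origin: centre of its underside on the desk. A free spot for parking.
- vial: bystander: small dark vial with red cap, 21 mm across, 45 mm tall, standing on the desk. Origin: centre of its underside.
- meter: bystander: green and black hand-held meter standing on its edge, 28 mm along its x, 88 mm along its y, 54 mm tall. Origin: centre of its underside.

How it is judged:
By the outcome, as a careful person would: the job done as asked, in the order asked, and still so for the second after the job is handed in, with the robot touching nothing.
It also fails if it takes over 107 s, if anything falls off the work surface, if the arm or the gripper's body presses on something with over 40 N, if the wrist force passes 120 N, or if a joint passes its speed limit or range.

### The arm

A 6-joint arm with a two-finger parallel gripper is mounted at the origin on a cart in front of the work surface, level with it; the furniture and walls round the work are solid. World frame = base frame: x ahead of the robot, y to its left, z up, the work surface at z = 0. Lengths are in m, angles in rad, forces in N, time in s.
With the tool pointing down it reaches from about 0.325 to 0.775 m from the base axis. Payload 5.5 kg.
Tool frame: the origin (TCP) lies at the very end of the fingers, on their centre line; the grasp point (between the pads) lies 19 mm behind it; z points along the fingers, y is the line along which they close (so a half turn about z gives the same grasp; the last joint's range is limited). The gripper opens to 85 mm and grips with 20 to 120 N. Pads are 22 mm wide; open, the fingers measure 114 mm over their backs; the gripper's body (76 mm by 85 mm) begins 54 mm behind the grasp point. The pads swing forward as they close: fully open they stand 13 mm farther back than shut.
Start: joints at [1.14, 0.091, 1.231, -0, 1.82, -0.057], TCP at [0.219, 0.559, 0.231] pointing down, gripper open.
Joint ranges: [-2.87, 2.87], [-0.86, 2.18], [0.17, 2.46], [-1.51, 4.65], [0.06, 2.69], [-2.65, 2.65]. Speed limits (rad/s): [2.57, 2.57, 3.01, 3.14, 3.14, 3.14].

### API

Orientations are given as a unit quaternion [w, x, y, z].
In Python, from station import get_obs, imaging, robot gives the robot as it stands.
- The arm moves only by the tool drive_tool, never from a script. Its argument "plan" is text: rows parted by semicolons, each of 5 numbers parted by spaces: the shift along the tool's x, y, z scaled (see below), then the turn about the tool's z scaled (see below), then the closure, from 0 (fully open) to 1 (shut). In form: x y z turn hand; .... A call has 1 to 5 rows; each row shifts and turns the commanded pose from where the row before left it, along the tool's axes as they then stand; what a row does not reach is not made up. The controller multiplies each number of a shift by 0.025 m and each number of a turn by 0.1 rad. A row lasts 1/12 s, in which the tool goes at most 41.7 mm and 7.16 degrees, less where a joint would pass 70% of its speed; a pose out of reach is approached as far as the arm can. A call with a number of a shift or a turn outside -1 to 1 is refused whole. A call with a gripper value outside its range is refused whole. The fingers move at their own pace and stop on an object; "squeeze" is the grip in N (left out, the last holds). Time passes only in rows, so rows that do not move let the fingers close. It gives the time, the measured TCP pose, the force, the opening and the grip force at its end, in the units of the state.
- get_obs(): the state, without advancing time (a new reading comes with each control period).
- imaging.read_camera(name): name is "scene" or "top"; returns a dict with "color" (400x640x3 uint8, red, green, blue), "camera_matrix" (3x3 intrinsics, pixels), "extrinsics" (4x4, takes a point from world to camera coordinates). Camera axes: x right, y up, looking along -z (the intrinsics and any distortion apply to the point x, -y, -z); pixel columns grow to the right and rows downward; lengths in m; the calibration is good to about 2 mm. A picture is of the moment at which its call begins. There is no depth.
- robot.hand_in(): hands the job in; it is judged then, once.
The state is a dict: "clock": time; "q": joint angles; "joint_velocities": joint speeds; "tau": joint torques, N m; "tool_pos": TCP position; "tool_rot": TCP orientation; "ft_force": force on the tool from outside, world axes, zero at the start; "moment": the same for the moment, N m; "opening": opening from 0.0 (shut) to 1.0 (fully open); "grasp_force": force on a finger pad.
Only numpy, scipy, OpenCV 4.12 (cv2) and the standard library are available. Lean on these libraries where they do the work, as an engineer would, in place of code of your own. Each camera call takes 0.05 s, during which the arm holds its last target. There are 200 camera calls.

## Working session

There is one attempt and no reset: what is moved stays moved. The work goes in short steps, Python scripts to look and compute and a tool call to move; the robot and the scene stay as the last step left them, time stands still between calls to the robot, and variables do not carry over. Pictures are saved under pics/ and viewed, at most 14 in all, crops included, and the job is handed in when it is done.

Besides the shell and the picture viewer there is one more tool, called after "Emit:" as name(argument=value, ...) on one line, values as JSON. drive_tool: Moves the arm, as the interface text tells. Shifts and turns lie within -1 to 1; 1 stands for 0.025 m of shift or 0.1 rad of turn. Its arguments: {"type":"object","properties":{"plan":{"type":"string"},"squeeze":{"type":"number"}},"required":["plan"]}

```bash
mkdir -p pics; ls; python3 - <<'E'
from station import get_obs, imaging, robot
import cv2,numpy as np
o=get_obs(); print({k:np.round(v,3) for k,v in o.items()})
for n in("scene","top"):
    c=imaging.read_camera(n); cv2.imwrite(f"pics/{n}0.png",c["color"][:,:,::-1])
    print(n,c["camera_matrix"].round(1).tolist(),c["extrinsics"].round(3).tolist(), [k for k in c])
E
```

```text
pics
{'clock': np.float64(0.0), 'q': array([ 1.14 ,  0.092,  1.232, -0.   ,  1.82 , -0.057]), 'joint_velocities': array([-0.001, -0.001,  0.   ,  0.001,  0.001,  0.   ]), 'tau': array([-2.0000e-03, -4.5874e+01, -4.1801e+01, -0.0000e+00,  1.2000e-02,
       -0.0000e+00]), 'tool_pos': array([0.219, 0.558, 0.23 ]), 'tool_rot': array([-0.   ,  0.186,  0.983, -0.001]), 'ft_force': array([-0.628,  0.135, -0.065]), 'moment': array([0.013, 0.009, 0.036]), 'grasp_force': np.float64(0.0), 'opening': np.float64(1.0)}
scene [[375.4, 0.0, 321.3], [0.0, 375.4, 200.2], [0.0, 0.0, 1.0]] [[-0.591, -0.806, -0.007, 0.327], [0.357, -0.27, 0.894, -0.234], [-0.723, 0.526, 0.448, -0.495], [0.0, 0.0, 0.0, 1.0]] ['color', 'camera_matrix', 'extrinsics']
top [[478.4, 0.0, 313.5], [0.0, 478.4, 197.7], [0.0, 0.0, 1.0]] [[-0.018, -1.0, 0.015, 0.02], [0.996, -0.017, 0.082, -0.54], [-0.082, 0.017, 0.996, -0.976], [0.0, 0.0, 0.0, 1.0]] ['color', 'camera_matrix', 'extrinsics']
```

View pics/top0.png

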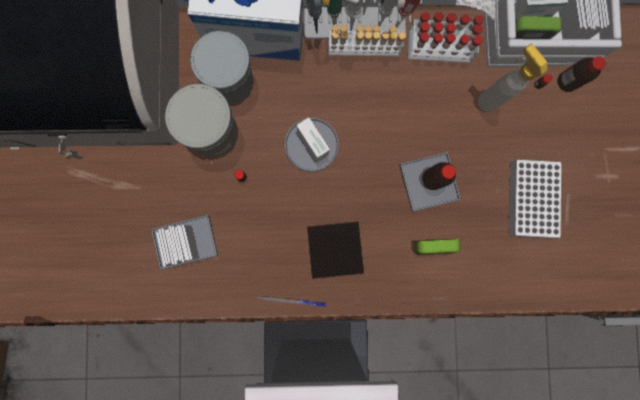

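View pics/scene0.png

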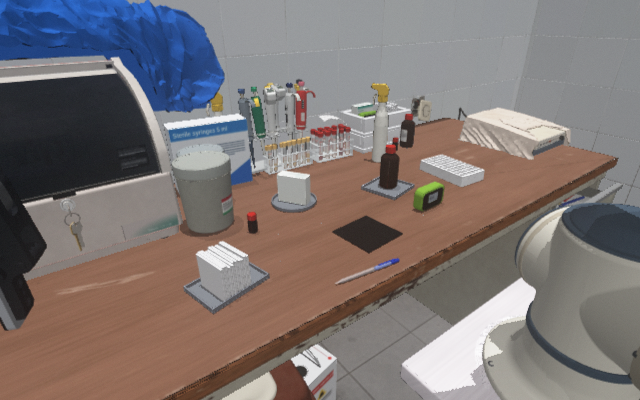

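The top view shows the square tray with the bottle at (430,182), the round tray with the carton at (312,145), and the oblong tray with the bundle at (185,242). The mat is at (336,249), the vial at (240,175) and the meter at (438,246). The scene view agrees, with the arm out of the way. Next I'll zoom in on the three trays.

```bash
cat > h.py <<'E'
import numpy as np, cv2
from station import get_obs, imaging, robot
def cam(n):
    c=imaging.read_camera(n); return c["color"][:,:,::-1].copy(),c["camera_matrix"],c["extrinsics"]
def plane(px,z,K,E):
    px=np.atleast_2d(px).astype(float); d=np.c_[(px[:,0]-K[0,2])/K[0,0],-(px[:,1]-K[1,2])/K[1,1],-np.ones(len(px))]
    R=E[:3,:3]; o=-R.T@E[:3,3]; d=d@R; return (o+d*((z-o[2])/d[:,2])[:,None])[:,:2]
def proj(P,K,E):
    P=np.atleast_2d(P); c=P@E[:3,:3].T+E[:3,3]; return np.c_[K[0,2]+K[0,0]*c[:,0]/-c[:,2],K[1,2]-K[1,1]*c[:,1]/-c[:,2]]
def tcp():
    o=get_obs(); w,x,y,z=o["tool_rot"]
    from scipy.spatial.transform import Rotation as Ro
    return o,Ro.from_quat([x,y,z,w]).as_matrix()
E
python3 - <<'E'
from h import *
im,K,E=cam("top")
def crop(u,v,s=45,f=5): return cv2.resize(im[v-s:v+s,u-s:u+s],None,fx=f*.8,fy=f*.8,interpolation=cv2.INTER_CUBIC)
a=[crop(430,182,36),crop(312,145,36),crop(185,242,36),crop(336,249,36)]
g=np.vstack([np.hstack(a[:2]),np.hstack(a[2:])]);cv2.imwrite("pics/z.png",g)
E
```

```text
(no output)
```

View pics/z.png

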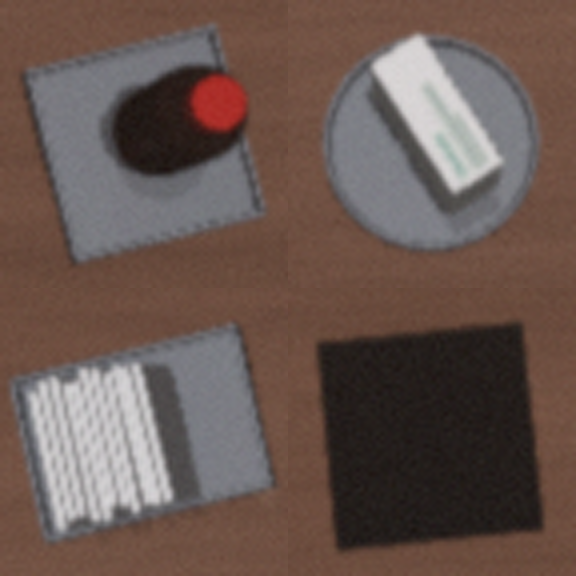

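The crops show that all the tray outlines are clear and the objects stay inside them, so the hulls can be used. Next I'll measure.

```bash
cat > meas.py <<'E'
from h import *
def rect(mask,u,v,z,K,E,s=45,outer=False):
    m=np.zeros_like(mask); m[v-s:v+s,u-s:u+s]=mask[v-s:v+s,u-s:u+s]
    m=cv2.morphologyEx(m,cv2.MORPH_OPEN,np.ones((2,2),np.uint8))
    n,l,st,ct=cv2.connectedComponentsWithStats(m); i=1+st[1:,4].argmax()
    big=cv2.resize((l==i).astype(np.float32),None,fx=4,fy=4,interpolation=cv2.INTER_LINEAR)>.5
    c=max(cv2.findContours(big.astype(np.uint8),0,cv2.CHAIN_APPROX_NONE)[0],key=len)[:,0]
    w=plane((c+.5)/4-.5,z,K,E)*1000
    (cx,cy),(a,b),t=cv2.minAreaRect(w.astype(np.float32))
    # angle of side 'a' from world x
    return (round(cx,1),round(cy,1)),"side",round(a,1),"at deg",round(t,1),"other",round(b,1),"circ",[round(float(q),1) for q in np.r_[cv2.minEnclosingCircle(w.astype(np.float32))[0],cv2.minEnclosingCircle(w.astype(np.float32))[1]]]
def masks(im):
    h=cv2.cvtColor(im,cv2.COLOR_BGR2HSV); H,S,V=[h[...,i] for i in range(3)]
    u=lambda b:b.astype(np.uint8)
    return u(S<70),u((S<45)&(V>165)),u((S>170)&(V>110)&((H<8)|(H>172))),u((V<60)),u((S>150)&(H>35)&(H<70)&(V>80))
E
python3 - <<'E'
from meas import *
im,K,E=cam("top"); tr,wh,rd,dk,gr=masks(im)
h=cv2.cvtColor(im,cv2.COLOR_BGR2HSV)
for p in [(410,190),(312,160),(205,240),(390,260),(312,132),(175,245),(336,249)]: print(p,h[p[1],p[0]])
tray=((h[...,0]>90)&(h[...,0]<135)|(wh>0)|(dk>0)).astype(np.uint8)
print("sq",rect(tray,430,182,.01,K,E,36)); print("rd",rect(tray,312,145,.01,K,E,36)); print("ob",rect(tray,185,242,.01,K,E,40))
print("mat",rect(dk,336,249,.003,K,E,40)); print("carton",rect(wh,312,140,.075,K,E,36)); print("bundle",rect(wh,173,244,.068,K,E,36))
print("cap",rect(rd,445,174,.119,K,E,15)); print("vial",rect(rd,240,175,.045,K,E,15)); print("meter",rect(gr,438,246,.054,K,E,30))
E
```

```text
(410, 190) [113  16 129]
(312, 160) [116  15 121]
(205, 240) [120  15 134]
(390, 260) [  9 107 114]
(312, 132) [ 60   8 182]
(175, 245) [150   2 162]
(336, 249) [17 53 34]
sq ((568.8, -238.4), 'side', 102.3, 'at deg', 13.2, 'other', 103.0, 'circ', [569.5, -237.9, 69.5])
rd ((652.2, 11.4), 'side', 110.4, 'at deg', 63.0, 'other', 110.7, 'circ', [654.0, 11.6, 57.5])
ob ((450.6, 279.8), 'side', 85.6, 'at deg', 12.8, 'other', 120.7, 'circ', [450.4, 279.7, 72.0])
mat ((428.9, -35.1), 'side', 109.6, 'at deg', 4.5, 'other', 109.7, 'circ', [429.3, -35.4, 74.9])
carton ((655.8, 8.8), 'side', 78.8, 'at deg', 31.6, 'other', 31.4, 'circ', [655.3, 9.4, 40.8])
bundle ((447.3, 286.7), 'side', 75.0, 'at deg', 12.9, 'other', 58.6, 'circ', [445.5, 286.7, 44.1])
cap ((575.8, -246.0), 'side', 24.3, 'at deg', 87.7, 'other', 26.4, 'circ', [575.9, -246.5, 13.7])
vial ((587.1, 160.3), 'side', 17.9, 'at deg', 89.1, 'other', 18.0, 'circ', [587.1, 160.3, 10.0])
meter ((432.7, -240.3), 'side', 80.5, 'at deg', 89.0, 'other', 23.5, 'circ', [432.9, -240.1, 40.8])
```

```bash
python3 - <<'E'
from meas import *
im,K,E=cam("scene"); a=cv2.resize(im[230:315,170:285],None,fx=5,fy=5,interpolation=cv2.INTER_CUBIC)
im2,K2,E2=cam("top"); b=cv2.resize(im2[212:272,148:220],None,fx=3.3,fy=3.3,interpolation=cv2.INTER_CUBIC)
g=np.zeros((425,575+b.shape[1]-20,3),np.uint8);g=g[:,:800];g[:,:575]=a;w=g.shape[1]-575;g[:b.shape[0],575:]=b[:,:w];cv2.imwrite("pics/b.png",g)
E
```

```text
(no output)
```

View pics/b.png

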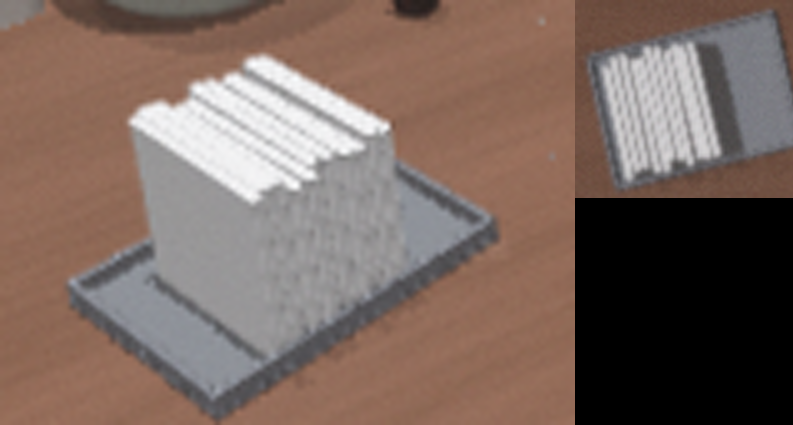

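```bash
python3 - <<'E'
from meas import *
im,K,E=cam("scene"); im2,K2,E2=cam("top")
f=lambda p:np.array(p)/5+[170,230]-.4
b=plane(f([(155,285),(270,355),(405,260)]),.003,K,E)*1000; print("base",b.round(1),np.linalg.norm(np.diff(b,axis=0),axis=1))
t=plane(f([(132,122),(258,200),(388,132)]),.064,K,E)*1000; print("top",t.round(1),np.linalg.norm(np.diff(t,axis=0),axis=1))
c=plane(f([(70,285),(215,412),(495,222)]),.010,K,E)*1000; print("tray",c.round(1),np.linalg.norm(np.diff(c,axis=0),axis=1))
wh=masks(im2)[1]
for z in(.063,.068): print(rect(wh,173,244,z,K2,E2,36))
E
```

```text
base [[467.6 325.4]
 [409.4 307.4]
 [427.3 248.6]] [60.89336046 61.47222503]
top [[478.2 320.1]
 [410.8 302.9]
 [420.1 252.4]] [69.54841262 51.32538363]
tray [[476.4 351.3]
 [387.1 334.5]
 [418.9 216.1]] [ 90.86112848 122.62478752]
((447.2, 288.1), 'side', 75.4, 'at deg', 12.9, 'other', 58.9, 'circ', [445.4, 288.1, 44.3])
((447.3, 286.7), 'side', 75.0, 'at deg', 12.9, 'other', 58.6, 'circ', [445.5, 286.7, 44.1])
```

The bundle's 75 mm side lies across the tray's short side, so the grip is along the tray's long direction. The plan is carton to mat, bottle to round tray, bundle to square tray, then carton to oblong tray. I'll turn the tool first.

```bash
cat > go.py <<'E'
import sys
from h import *
# usage: go.py x y z yawdeg(of tool y, mod 180)  -> units needed AFTER turn (shift in tool axes) 
X,Y,Z,A=map(float,sys.argv[1:5]); o,R=tcp(); p=o["tool_pos"]
yaw=np.degrees(np.arctan2(R[1,1],R[0,1])); d=A-yaw
a=np.radians(A); Rn=np.c_[[-np.sin(a),np.cos(a),0],[np.cos(a),np.sin(a),0],[0,0,-1]]
e=np.array([X,Y,Z])-p
print("t",round(float(o["clock"]),2),"tcp",p.round(4),"yaw",round(yaw,1),"turn units",round(-np.radians(d)/.1,2))
print("units now-axes",(R.T@e/.025).round(2),"after turn",(Rn.T@e/.025).round(2),"tilt",round(np.degrees(np.arccos(min(1,-R[2,2]))),2),"open",round(float(o["opening"]),3),"grip",round(float(o["grasp_force"]),1),"F",o["ft_force"].round(1),"q",o["q"].round(2))
E
python3 go.py .656 .009 .20 -58.4
```

```text
t 0.4 tcp [0.2191 0.5585 0.2311] yaw 68.6 turn units 22.16
units now-axes [-24.3  -14.08   1.25] after turn [ 3.37 27.88  1.24] tilt 0.02 open 0.999 grip 0.0 F [-0.1  0.2 -0.5] q [ 1.14  0.09  1.23  0.    1.82 -0.06]
```

Emit:
drive_tool(plan="0 0 0 1 0; 0 0 0 1 0; 0 0 0 1 0; 0 0 0 1 0; 0 0 0 1 0", squeeze=30)

```text
clock: 0.82
tool_pos: [0.2191, 0.5586, 0.2313]
tool_rot: [0.0, 0.425, 0.905, 0.0]
ft_force: [-0.7, -0.2, 0.7]
opening: 1.001
grasp_force: 0.0
```

Emit:
drive_tool(plan="0 0 0 1 0; 0 0 0 1 0; 0 0 0 1 0; 0 0 0 1 0; 0 0 0 1 0")

```text
clock: 1.23
tool_pos: [0.2191, 0.5586, 0.2313]
tool_rot: [-0.0, 0.636, 0.772, -0.0]
ft_force: [-0.1, 0.1, 0.1]
opening: 1.002
grasp_force: 0.0
```

Emit:
drive_tool(plan="0 0 0 1 0; 0 0 0 1 0; 0 0 0 1 0; 0 0 0 1 0; 0 0 0 1 0")

```text
clock: 1.65
tool_pos: [0.2191, 0.5586, 0.2313]
tool_rot: [0.0, 0.807, 0.59, -0.0]
ft_force: [-0.1, 0.6, -0.5]
opening: 1.001
grasp_force: 0.0
```

Emit:
drive_tool(plan="0 0 0 1 0; 0 0 0 1 0; 0 0 0 1 0; 0 0 0 1 0; 0 0 0 1 0")

```text
clock: 2.07
tool_pos: [0.2191, 0.5586, 0.2313]
tool_rot: [0.0, 0.928, 0.372, 0.0]
ft_force: [-0.2, 0.5, -0.6]
opening: 0.997
grasp_force: 0.0
```

Emit:
drive_tool(plan="0 0 0 1 0; 0 0 0 1 0; 0 0 0 0.2 0; 0 0 0 0 0")

```text
clock: 2.4
tool_pos: [0.2191, 0.5586, 0.2313]
tool_rot: [0.0, 0.963, 0.271, -0.0]
ft_force: [0.1, 0.1, 1.2]
opening: 1.003
grasp_force: 0.0
```

```bash
python3 go.py .656 .009 .20 -58.4
```

```text
t 2.4 tcp [0.2191 0.5586 0.2313] yaw -58.5 turn units -0.02
units now-axes [ 3.43 27.87  1.25] after turn [ 3.37 27.88  1.25] tilt 0.0 open 1.003 grip 0.0 F [0.1 0.1 1.2] q [ 1.14  0.09  1.23 -0.    1.82  2.16]
```

Emit:
drive_tool(plan="0.12 1 0 0 0; 0.12 1 0 0 0; 0.12 1 0 0 0; 0.12 1 0 0 0; 0.12 1 0 0 0")

```text
clock: 2.82
tool_pos: [0.2975, 0.4588, 0.2313]
tool_rot: [-0.0, 0.962, 0.272, 0.0]
ft_force: [0.2, 0.1, 0.4]
opening: 1.001
grasp_force: 0.0
```

Emit:
drive_tool(plan="0.12 1 0 0 0; 0.12 1 0 0 0; 0.12 1 0 0 0; 0.12 1 0 0 0; 0.12 1 0 0 0")

```text
clock: 3.23
tool_pos: [0.3755, 0.3597, 0.2315]
tool_rot: [-0.0, 0.962, 0.272, 0.0]
ft_force: [0.4, 0.1, 0.0]
opening: 1.002
grasp_force: 0.0
```

Emit:
drive_tool(plan="0.12 1 0 0 0; 0.12 1 0 0 0; 0.12 1 0 0 0; 0.12 1 0 0 0; 0.12 1 0 0 0")

```text
clock: 3.65
tool_pos: [0.4534, 0.2608, 0.2315]
tool_rot: [-0.0, 0.962, 0.272, 0.0]
ft_force: [0.1, 0.2, 0.1]
opening: 1.001
grasp_force: 0.0
```

Emit:
drive_tool(plan="0.12 1 0 0 0; 0.12 1 0 0 0; 0.12 1 0 0 0; 0.12 1 0 0 0; 0.12 1 0 0 0")

```text
clock: 4.07
tool_pos: [0.5314, 0.1619, 0.2314]
tool_rot: [-0.0, 0.962, 0.272, 0.0]
ft_force: [-0.1, 0.7, -0.2]
opening: 0.994
grasp_force: 0.0
```

Emit:
drive_tool(plan="0.12 1 0 0 0; 0.12 1 0 0 0; 0.12 1 0 0 0; 0.12 1 0 0 0; 0.12 1 0 0 0")

```text
clock: 4.48
tool_pos: [0.6093, 0.063, 0.2313]
tool_rot: [0.0, 0.962, 0.272, 0.0]
ft_force: [0.5, -0.7, 0.2]
opening: 1.002
grasp_force: 0.0
```

Emit:
drive_tool(plan="0.12 1 0 0 0; 0.12 1 0 0 0; 0.1 0.9 0 0 0; 0 0 0 0 0; 0 0 0 0 0")

```text
clock: 4.9
tool_pos: [0.6539, 0.0057, 0.2304]
tool_rot: [-0.0, 0.963, 0.271, -0.001]
ft_force: [0.2, -0.4, 0.4]
opening: 1.0
grasp_force: 0.0
```

```bash
python3 go.py .656 .009 .035 -58.4
```

```text
t 4.9 tcp [0.6539 0.0057 0.2304] yaw -58.6 turn units -0.03
units now-axes [ 0.15 -0.06  7.82] after turn [ 0.14 -0.07  7.82] tilt 0.08 open 1.0 grip 0.0 F [ 0.2 -0.4  0.4] q [-0.04  0.24  1.07  0.    1.84  0.98]
```

Emit:
drive_tool(plan="0.14 -0.06 1 0 0; 0 0 1 0 0; 0 0 1 0 0; 0 0 1 0 0; 0 0 1 0 0")

```text
clock: 5.32
tool_pos: [0.6553, 0.0111, 0.1056]
tool_rot: [-0.0, 0.962, 0.272, 0.0]
ft_force: [0.5, -0.3, -0.4]
opening: 0.997
grasp_force: 0.0
```

Emit:
drive_tool(plan="0 0 1 0 0; 0 0 1 0 0; 0 0 0.8 0 0; 0 0 0 0 0; 0 0 0 0 0.4")

```text
clock: 5.73
tool_pos: [0.6546, 0.0108, 0.0354]
tool_rot: [-0.001, 0.962, 0.271, -0.001]
ft_force: [0.4, 0.8, 1.9]
opening: 0.883
grasp_force: 0.0
```

Emit:
drive_tool(plan="0 0 0 0 0.5; 0 0 0 0 0.6; 0 0 0 0 0.7; 0 0 0 0 0.8; 0 0 0 0 0.8")

```text
clock: 6.15
tool_pos: [0.6569, 0.0098, 0.0384]
tool_rot: [0.0, 0.963, 0.271, 0.002]
ft_force: [-0.2, 0.4, 5.5]
opening: 0.347
grasp_force: 31.4
```

Emit:
drive_tool(plan="0 0 0 0 0.8; 0 0 0 0 0.8; 0 0 0 0 0.8")

```text
clock: 6.4
tool_pos: [0.6569, 0.0098, 0.0384]
tool_rot: [0.0, 0.963, 0.271, 0.002]
ft_force: [-0.3, 0.9, 6.8]
opening: 0.349
grasp_force: 31.4
```

```bash
python3 go.py .429 -.035 .035 12.8; python3 - <<'E'
from h import *
im,K,E=cam("scene");cv2.imwrite("pics/s1.png",im)
E
```

```text
t 6.4 tcp [0.6569 0.0098 0.0384] yaw -58.6 turn units -12.46
units now-axes [-8.72 -3.22  0.11] after turn [ 0.27 -9.29  0.14] tilt 0.19 open 0.349 grip 31.4 F [-0.3  0.9  6.8] q [-0.04  0.28  1.36  0.    1.5   0.99]
```

View pics/s1.png

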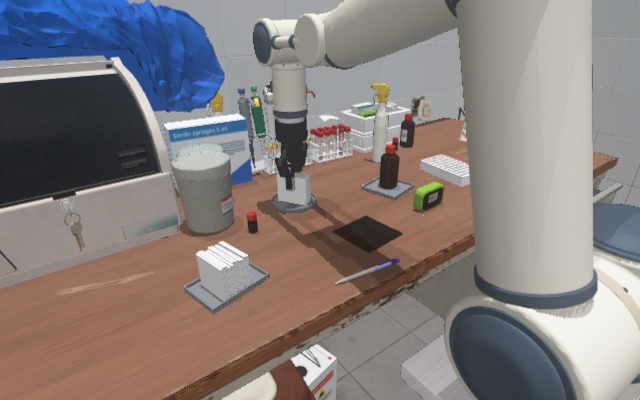

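The carton is held, with the gripper around it at (292,188). I'll lift it, turn it and carry it to the mat.

Emit:
drive_tool(plan="0 0 -0.4 0 0.8; 0 0 -0.8 0 0.8; 0 0 -1 0 0.8; 0 0 -0.8 0 0.8; 0 0 0 -0.5 0.8")

```text
clock: 6.87
tool_pos: [0.6579, 0.0096, 0.1177]
tool_rot: [0.001, 0.956, 0.294, 0.004]
ft_force: [1.4, -0.3, -0.2]
opening: 0.349
grasp_force: 30.6
```

Emit:
drive_tool(plan="0 0 0 -1 0.8; 0 0 0 -1 0.8; 0 0 0 -1 0.8; 0 0 0 -1 0.8; 0 0 0 -1 0.8")

```text
clock: 7.28
tool_pos: [0.6556, 0.0096, 0.1113]
tool_rot: [-0.0, 0.852, 0.524, -0.0]
ft_force: [-0.3, 0.5, -1.2]
opening: 0.343
grasp_force: 30.5
```

Emit:
drive_tool(plan="0 0 0 -1 0.8; 0 0 0 -1 0.8; 0 0 0 -1 0.8; 0 0 0 -1 0.8; 0 0 0 -1 0.8")

```text
clock: 7.7
tool_pos: [0.6555, 0.0097, 0.1113]
tool_rot: [-0.0, 0.696, 0.718, -0.0]
ft_force: [0.2, -0.6, -0.3]
opening: 0.346
grasp_force: 30.5
```

Emit:
drive_tool(plan="0 0 0 -1 0.8; 0 0 0 -1 0.8; 0 0 0 0 0.8; 0 0 0 0 0.8")

```text
clock: 8.03
tool_pos: [0.6557, 0.0097, 0.1113]
tool_rot: [-0.0, 0.624, 0.782, -0.0]
ft_force: [0.2, 1.0, -1.6]
opening: 0.345
grasp_force: 30.5
```

```bash
python3 go.py .429 -.035 .11 12.8
```

```text
t 8.03 tcp [0.6557 0.0097 0.1113] yaw 12.8 turn units 0.01
units now-axes [ 0.27 -9.24  0.06] after turn [ 0.27 -9.24  0.05] tilt 0.03 open 0.345 grip 30.5 F [ 0.2  1.  -1.6] q [-0.04  0.25  1.27 -0.    1.63 -0.26]
```

Emit:
drive_tool(plan="0 -0.6 0 0 0.8; 0.05 -1 0 0 0.8; 0.05 -1 0 0 0.8; 0.05 -1 0 0 0.8; 0.05 -1 0 0 0.8")

```text
clock: 8.45
tool_pos: [0.5414, -0.0114, 0.1112]
tool_rot: [-0.0, 0.624, 0.782, -0.0]
ft_force: [-0.9, -0.5, -0.8]
opening: 0.346
grasp_force: 30.6
```

Emit:
drive_tool(plan="0.05 -1 0 0 0.8; 0 -1 0 0 0.8; 0 -1 0 0 0.8; 0 -1 0 0 0.8; 0 -0.6 0 0 0.8")

```text
clock: 8.87
tool_pos: [0.4284, -0.0363, 0.1114]
tool_rot: [-0.0, 0.624, 0.782, -0.0]
ft_force: [-0.4, -0.9, -0.5]
opening: 0.349
grasp_force: 30.6
```

Emit:
drive_tool(plan="0 0 0.5 0 0.8; 0 0 1 0 0.8; 0 0 0.8 0 0.8; 0 0 0.4 0 0.8; 0 0 0.1 0 0.8")

```text
clock: 9.28
tool_pos: [0.429, -0.0356, 0.0386]
tool_rot: [-0.002, 0.623, 0.782, -0.001]
ft_force: [-0.8, -0.4, -0.7]
opening: 0.348
grasp_force: 30.7
```

Emit:
drive_tool(plan="0 0 0.1 0 0.8; 0 0 0.05 0 0.8; 0 0 0 0 0.8")

```text
clock: 9.53
tool_pos: [0.4312, -0.036, 0.0386]
tool_rot: [0.001, 0.623, 0.783, 0.0]
ft_force: [-0.2, -1.0, -1.8]
opening: 0.35
grasp_force: 30.6
```

```bash
python3 go.py .576 -.246 .18 12.8
```

```text
t 9.53 tcp [ 0.4312 -0.036   0.0386] yaw 13.0 turn units 0.03
units now-axes [-9.49  3.77 -5.64] after turn [-9.48  3.79 -5.65] tilt 0.1 open 0.35 grip 30.6 F [-0.2 -1.  -1.8] q [-0.16 -0.33  1.96  0.    1.51 -0.39]
```

Emit:
drive_tool(plan="0 0 0.05 0 0.8; 0 0 0 0 0.8; 0 0 0 0 0.6; 0 0 0 0 0.5; 0 0 0 0 0.4")

```text
clock: 9.95
tool_pos: [0.4307, -0.036, 0.0366]
tool_rot: [0.0, 0.623, 0.783, 0.0]
ft_force: [0.1, 0.7, 0.4]
opening: 0.598
grasp_force: 0.0
```

Emit:
drive_tool(plan="0 0 0 0 0.2; 0 0 0 0 0; 0 0 0 0 0; 0 0 -0.5 0 0; 0 0 -1 0 0")

```text
clock: 10.37
tool_pos: [0.4283, -0.0356, 0.0715]
tool_rot: [-0.003, 0.622, 0.783, -0.002]
ft_force: [-0.2, 0.8, 0.0]
opening: 0.996
grasp_force: 0.0
```

Emit:
drive_tool(plan="0 0 -1 0 0; 0 0 -1 0 0; 0 0 -1 0 0; 0 0 -1 0 0; 0 0 -1 0 0")

```text
clock: 10.78
tool_pos: [0.4302, -0.0359, 0.2011]
tool_rot: [0.0, 0.622, 0.783, 0.0]
ft_force: [0.9, 0.5, 1.5]
opening: 1.003
grasp_force: 0.0
```

Emit:
drive_tool(plan="-1 0.4 0 0 0; -1 0.4 0 0 0; -1 0.4 0 0 0; -1 0.4 0 0 0; -1 0.4 0 0 0")

```text
clock: 11.2
tool_pos: [0.5079, -0.1476, 0.1999]
tool_rot: [0.0, 0.622, 0.783, 0.0]
ft_force: [0.7, 0.6, 1.1]
opening: 0.999
grasp_force: 0.0
```

Emit:
drive_tool(plan="-1 0.4 0 0 0; -1 0.4 0 0 0; -1 0.4 0 0 0; -1 0.4 0 0 0; -0.5 0.2 0 0 0")

```text
clock: 11.62
tool_pos: [0.5772, -0.2484, 0.1989]
tool_rot: [0.0, 0.623, 0.782, -0.0]
ft_force: [1.1, -0.8, -0.3]
opening: 1.002
grasp_force: 0.0
```

Emit:
drive_tool(plan="0 0 0 0 0; 0 0 0 0 0")

```text
clock: 11.78
tool_pos: [0.5763, -0.2462, 0.1989]
tool_rot: [-0.0, 0.623, 0.782, 0.0]
ft_force: [0.0, 0.6, 0.0]
opening: 1.003
grasp_force: 0.0
```

```bash
python3 go.py .576 -.246 .056 12.8; python3 - <<'E'
from meas import *
im,K,E=cam("top");cv2.imwrite("pics/t2.png",im);tr,wh,rd,dk,gr=masks(im)
print("carton",rect(wh,336,249,.075,K,E,36))
im,K2,E2=cam("scene")
r=masks(im)[2]; n,l,st,ct=cv2.connectedComponentsWithStats(r); 
for i in range(1,n):
    if st[i,4]>15: print(ct[i].round(1),st[i])
print("cap proj expected",proj([[.576,-.246,.117]],K2,E2))
E
```

```text
t 11.78 tcp [ 0.5763 -0.2462  0.1989] yaw 13.0 turn units 0.03
units now-axes [ 0.01 -0.01  5.72] after turn [ 0.01 -0.01  5.72] tilt 0.05 open 1.003 grip 0.0 F [0.  0.6 0. ] q [-0.46  0.16  1.21  0.    1.77 -0.68]
carton ((431.3, -36.8), 'side', 30.3, 'at deg', 13.0, 'other', 77.7, 'circ', [430.1, -36.6, 40.5])
[391.3 150. ] [388 148   7   6  23]
[251.3 215.1] [247 212   9   9  43]
cap proj expected [[391.02142303 145.8515276 ]]
```

View pics/t2.png

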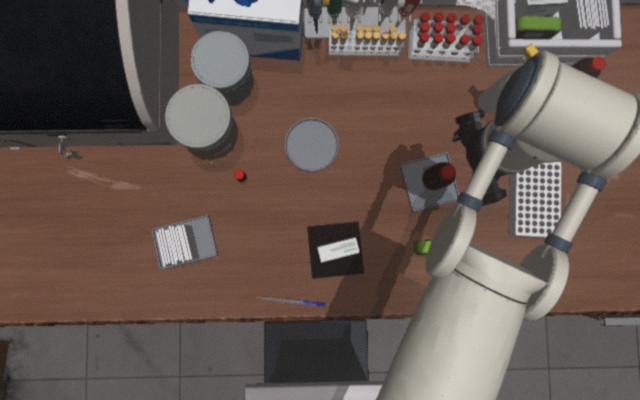

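The carton is upright on the mat at (339,250). The round tray is empty, and the gripper is above the bottle. I'll grasp the bottle next.

Emit:
drive_tool(plan="0 0 1 0 0; 0 0 1 0 0; 0 0 1 0 0; 0 0 1 0 0; 0 0 0.8 0 0")

```text
clock: 12.3
tool_pos: [0.5755, -0.2445, 0.0775]
tool_rot: [-0.0, 0.622, 0.783, -0.0]
ft_force: [-0.4, 0.2, -0.1]
opening: 0.999
grasp_force: 0.0
```

Emit:
drive_tool(plan="0 0 0.6 0 0; 0 0 0.3 0 0; 0 0 0 0 0; 0 0 0 0 0.2; 0 0 0 0 0.3")

```text
clock: 12.72
tool_pos: [0.5771, -0.246, 0.0584]
tool_rot: [0.001, 0.622, 0.783, 0.0]
ft_force: [0.1, -0.4, 1.4]
opening: 0.75
grasp_force: 0.0
```

Emit:
drive_tool(plan="0 0 0 0 0.4; 0 0 0 0 0.5; 0 0 0 0 0.6; 0 0 0 0 0.7; 0 0 0 0 0.7", squeeze=35)

```text
clock: 13.13
tool_pos: [0.5772, -0.2463, 0.0584]
tool_rot: [0.001, 0.622, 0.783, 0.0]
ft_force: [-0.5, 0.2, 5.4]
opening: 0.547
grasp_force: 36.1
```

Emit:
drive_tool(plan="0 0 0 0 0.7; 0 0 -0.3 0 0.7; 0 0 -0.7 0 0.7; 0 0 -1 0 0.7; 0 0 -1 0 0.7")

```text
clock: 13.55
tool_pos: [0.5755, -0.2457, 0.1309]
tool_rot: [-0.002, 0.623, 0.783, -0.0]
ft_force: [0.0, -0.2, -1.2]
opening: 0.54
grasp_force: 36.3
```

```bash
python3 go.py .653 .0115 .13 12.8; python3 - <<'E'
from meas import *
im,K,E=cam("top");h=cv2.cvtColor(im,cv2.COLOR_BGR2HSV);wh=masks(im)[1]
tray=((h[...,0]>90)&(h[...,0]<135)|(wh>0)).astype(np.uint8)
print("rd",rect(tray,312,145,.01,K,E,36)); print("floor?",rect(tray,312,145,.0,K,E,36))
E
```

```text
t 13.55 tcp [ 0.5755 -0.2457  0.1309] yaw 13.0 turn units 0.04
units now-axes [9.33 5.33 0.04] after turn [9.34 5.3  0.04] tilt 0.18 open 0.54 grip 36.3 F [ 0.  -0.2 -1.2] q [-0.46  0.17  1.33 -0.    1.65 -0.68]
rd ((652.7, 11.3), 'side', 110.6, 'at deg', 28.7, 'other', 109.1, 'circ', [652.3, 11.2, 56.4])
floor? ((654.6, 11.2), 'side', 111.7, 'at deg', 28.7, 'other', 110.2, 'circ', [654.2, 11.0, 57.0])
```

Emit:
drive_tool(plan="0.4 0.2 0 0 0.7; 0.8 0.5 0 0 0.7; 1 0.6 0 0 0.7; 1 0.6 0 0 0.7; 1 0.6 0 0 0.7")

```text
clock: 14.02
tool_pos: [0.6132, -0.1277, 0.1294]
tool_rot: [-0.001, 0.623, 0.782, -0.0]
ft_force: [0.8, 0.8, -1.4]
opening: 0.544
grasp_force: 36.3
```

Emit:
drive_tool(plan="1 0.6 0 0 0.7; 1 0.6 0 0 0.7; 1 0.6 0 0 0.7; 1 0.6 0 0 0.7; 0.8 0.3 0 0 0.7")

```text
clock: 14.43
tool_pos: [0.6522, 0.0058, 0.1291]
tool_rot: [-0.001, 0.622, 0.783, -0.0]
ft_force: [1.0, 0.6, -1.5]
opening: 0.547
grasp_force: 36.3
```

Emit:
drive_tool(plan="0.3 0.1 0 0 0.7; 0 0 0 0 0.7; 0 0 0 0 0.7")

```text
clock: 14.68
tool_pos: [0.6526, 0.0103, 0.1302]
tool_rot: [-0.0, 0.622, 0.783, -0.001]
ft_force: [-0.0, -0.7, -0.6]
opening: 0.544
grasp_force: 36.3
```

```bash
python3 go.py .653 .0115 .0595 12.8;  python3 - <<'E'
from meas import *
im,K,E=cam("top"); cv2.imwrite("pics/t3.png",im[60:280,120:500]); rd=masks(im)[2]
n,l,st,ct=cv2.connectedComponentsWithStats(rd)
for i in range(1,n):
    if st[i,4]>15: print(ct[i].round(1),st[i])
E
```

```text
t 14.68 tcp [0.6526 0.0103 0.1302] yaw 13.0 turn units 0.04
units now-axes [0.04 0.03 2.83] after turn [0.04 0.03 2.83] tilt 0.11 open 0.544 grip 36.3 F [-0.  -0.7 -0.6] q [-0.04  0.24  1.25 -0.    1.66 -0.26]
[425.2  15.6] [423  13   6   6  30]
[439.   15.6] [436  13   7   6  27]
[451.6  16.8] [449  14   6   6  27]
[465.3  18.2] [463  16   6   6  26]
[478.6  18.4] [476  16   6   6  20]
[424.9  25.9] [422  22   7   8  42]
[438.6  26. ] [435  22   8   8  41]
[451.1  27.1] [448  24   7   7  39]
[477.6  28.2] [475  26   6   6  28]
[424.2  36.2] [421  33   7   8  39]
[438.1  37. ] [435  33   7   8  40]
[450.7  37.1] [448  33   7   8  39]
[465.   38.4] [462  36   7   6  34]
[477.8  39.5] [474  36   8   7  39]
[598.5  62.8] [593  58  12  11 109]
[547.4  77.9] [544  75   8   7  45]
[238.6 173.9] [235 170   9   9  62]
```

View pics/t3.png

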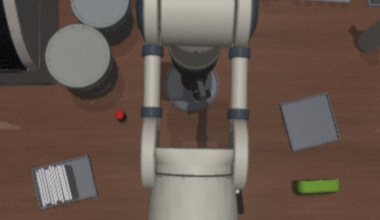

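The gripper is holding the bottle over the round tray (crop (192,85)). I'll lower and release it.

Emit:
drive_tool(plan="0.04 0.03 0.5 0 0.7; 0 0 0.9 0 0.7; 0 0 0.8 0 0.7; 0 0 0.4 0 0.7; 0 0 0.15 0 0.7")

```text
clock: 15.15
tool_pos: [0.6519, 0.0104, 0.0588]
tool_rot: [-0.002, 0.623, 0.782, -0.002]
ft_force: [0.6, 1.2, -1.9]
opening: 0.547
grasp_force: 36.3
```

Emit:
drive_tool(plan="0 0 0.07 0 0.7; 0 0 0 0 0.7; 0 0 0 0 0.7")

```text
clock: 15.4
tool_pos: [0.6544, 0.0113, 0.0623]
tool_rot: [0.001, 0.623, 0.783, 0.001]
ft_force: [-0.8, -0.4, -0.7]
opening: 0.544
grasp_force: 36.3
```

```bash
python3 go.py .653 .0115 .0585 12.8
```

```text
t 15.4 tcp [0.6544 0.0113 0.0623] yaw 13.0 turn units 0.03
units now-axes [ 0.02 -0.05  0.15] after turn [ 0.02 -0.05  0.15] tilt 0.13 open 0.544 grip 36.3 F [-0.8 -0.4 -0.7] q [-0.03  0.26  1.34 -0.    1.54 -0.26]
```

Emit:
drive_tool(plan="0 0 0.07 0 0.7; 0 0 0.05 0 0.7; 0 0 0 0 0.7; 0 0 0 0 0.7")

```text
clock: 15.73
tool_pos: [0.6541, 0.0116, 0.0585]
tool_rot: [0.001, 0.622, 0.783, 0.0]
ft_force: [-0.0, 0.3, 0.9]
opening: 0.546
grasp_force: 36.5
```

```bash
python3 go.py .653 .0115 .0585 12.8
```

```text
t 15.73 tcp [0.6541 0.0116 0.0585] yaw 13.0 turn units 0.04
units now-axes [ 0.01 -0.04 -0.  ] after turn [ 0.01 -0.04 -0.  ] tilt 0.08 open 0.546 grip 36.5 F [-0.   0.3  0.9] q [-0.03  0.27  1.34 -0.    1.53 -0.26]
```

Emit:
drive_tool(plan="0 0 0 0 0.5; 0 0 0 0 0.4; 0 0 0 0 0.3; 0 0 0 0 0.1; 0 0 0 0 0")

```text
clock: 16.15
tool_pos: [0.6536, 0.0115, 0.0577]
tool_rot: [-0.0, 0.622, 0.783, -0.0]
ft_force: [-0.2, 0.5, 0.0]
opening: 0.951
grasp_force: 0.0
```

Emit:
drive_tool(plan="0 0 0 0 0; 0 0 -0.3 0 0; 0 0 -0.7 0 0; 0 0 -1 0 0; 0 0 -1 0 0")

```text
clock: 16.57
tool_pos: [0.6531, 0.0115, 0.1332]
tool_rot: [-0.001, 0.622, 0.783, -0.001]
ft_force: [0.7, 0.1, 0.4]
opening: 0.998
grasp_force: 0.0
```

Emit:
drive_tool(plan="0 0 -1 0 0; 0 0 -1 0 0; 0 0 -0.7 0 0; 1 -0.4 0 0 0; 1 -0.4 0 0 0")

```text
clock: 16.98
tool_pos: [0.6236, 0.0552, 0.2029]
tool_rot: [0.002, 0.623, 0.782, 0.001]
ft_force: [-0.0, 0.5, 0.1]
opening: 0.999
grasp_force: 0.0
```

Emit:
drive_tool(plan="1 -0.4 0 0 0; 1 -0.4 0 0 0; 1 -0.4 0 0 0; 1 -0.4 0 0 0; 1 -0.4 0 0 0")

```text
clock: 17.4
tool_pos: [0.5452, 0.1672, 0.2011]
tool_rot: [0.0, 0.623, 0.783, 0.0]
ft_force: [0.6, -0.5, 0.1]
opening: 1.002
grasp_force: 0.0
```

Emit:
drive_tool(plan="1 -0.5 0 0 0; 1 -0.5 0 0 0; 1 -0.5 0 0 0; 1 -0.5 0 0 0; 1 -0.5 0 0 0")

```text
clock: 17.82
tool_pos: [0.456, 0.2749, 0.2011]
tool_rot: [0.0, 0.623, 0.783, 0.0]
ft_force: [0.2, -0.1, -0.7]
opening: 1.0
grasp_force: 0.0
```

Emit:
drive_tool(plan="0.6 -0.2 0 -1 0; 0 0 0 -1 0; 0 0 0 -1 0; 0 0 0 -1 0; 0 0 0 -1 0")

```text
clock: 18.23
tool_pos: [0.4486, 0.2877, 0.2011]
tool_rot: [0.0, 0.407, 0.913, 0.0]
ft_force: [-0.2, -0.5, -0.4]
opening: 1.0
grasp_force: 0.0
```

Emit:
drive_tool(plan="0 0 0 -1 0; 0 0 0 -1 0; 0 0 0 -1 0; 0 0 0 -1 0; 0 0 0 -1 0")

```text
clock: 18.65
tool_pos: [0.4488, 0.2875, 0.2011]
tool_rot: [0.0, 0.169, 0.986, 0.0]
ft_force: [-0.2, -0.5, 0.7]
opening: 1.002
grasp_force: 0.0
```

Emit:
drive_tool(plan="0 0 0 -1 0; 0 0 0 -1 0; 0 0 0 -1 0; 0 0 0 -1 0; 0 0 0 -1 0")

```text
clock: 19.07
tool_pos: [0.4488, 0.2875, 0.2011]
tool_rot: [0.0, -0.08, 0.997, 0.0]
ft_force: [0.3, 0.1, -0.3]
opening: 1.001
grasp_force: 0.0
```

Emit:
drive_tool(plan="0 0 0 -0.7 0; 0 0 0 0 0; 0 0 0 0 0")

```text
clock: 19.32
tool_pos: [0.4488, 0.2875, 0.2009]
tool_rot: [0.0, -0.112, 0.994, 0.0]
ft_force: [0.5, -0.0, 0.2]
opening: 1.006
grasp_force: 0.0
```

```bash
python3 go.py .447 .287 .028 102.9;  python3 - <<'E'
from meas import *
im,K,E=cam("top"); cv2.imwrite("pics/t4.png",im[60:320,100:500]); tr,wh,rd,dk,gr=masks(im)
print("cap",rect(rd,312,137,.119,K,E,18)); print(rect(wh,173,244,.067,K,E,36))
h=cv2.cvtColor(im,cv2.COLOR_BGR2HSV)
tray=((h[...,0]>90)&(h[...,0]<135)).astype(np.uint8); print("sq",rect(tray,430,182,.01,K,E,36))
E
```

```text
t 19.32 tcp [0.4488 0.2875 0.2009] yaw 102.8 turn units -0.01
units now-axes [ 0.08 -0.    6.91] after turn [ 0.07 -0.    6.91] tilt 0.04 open 1.006 grip 0.0 F [ 0.5 -0.   0.2] q [ 0.51 -0.09  1.47 -0.    1.77 -1.29]
cap ((652.7, 10.1), 'side', 26.2, 'at deg', 89.0, 'other', 26.6, 'circ', [652.9, 10.5, 13.9])
((427.5, 260.1), 'side', 21.1, 'at deg', 0.2, 'other', 13.2, 'circ', [427.5, 261.0, 11.0])
sq ((569.1, -238.7), 'side', 102.8, 'at deg', 13.0, 'other', 104.0, 'circ', [568.5, -239.0, 71.0])
```

View pics/t4.png

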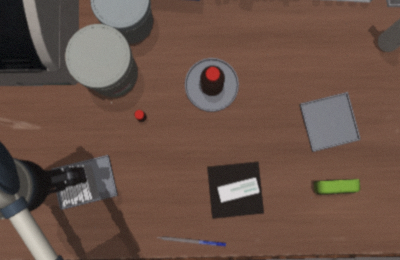

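The bottle stands centred on the round tray (crop (212,84)), and the gripper is above the bundle. I'll grasp the bundle next.

Emit:
drive_tool(plan="0.07 0 1 0 0; 0 0 1 0 0; 0 0 1 0 0; 0 0 1 0 0; 0 0 1 0 0")

```text
clock: 19.78
tool_pos: [0.447, 0.2871, 0.0744]
tool_rot: [0.0, -0.112, 0.994, 0.0]
ft_force: [-0.7, 0.3, 0.4]
opening: 0.998
grasp_force: 0.0
```

Emit:
drive_tool(plan="0 0 0.9 0 0; 0 0 0.6 0 0; 0 0 0.4 0 0; 0 0 0 0 0; 0 0 0 0 0.1")

```text
clock: 20.2
tool_pos: [0.4471, 0.2871, 0.028]
tool_rot: [-0.0, -0.113, 0.994, -0.0]
ft_force: [1.2, 0.3, 0.5]
opening: 0.901
grasp_force: 0.0
```

Emit:
drive_tool(plan="0 0 0 0 0.2; 0 0 0 0 0.3; 0 0 0 0 0.4; 0 0 0 0 0.5; 0 0 0 0 0.6", squeeze=30)

```text
clock: 20.62
tool_pos: [0.4481, 0.2877, 0.0297]
tool_rot: [0.002, -0.113, 0.994, 0.001]
ft_force: [0.2, -1.5, 5.9]
opening: 0.677
grasp_force: 33.7
```

Emit:
drive_tool(plan="0 0 0 0 0.6; 0 0 0 0 0.6; 0 0 0 0 0.6")

```text
clock: 20.87
tool_pos: [0.4481, 0.2877, 0.0297]
tool_rot: [0.002, -0.113, 0.994, 0.001]
ft_force: [0.2, 0.3, 6.1]
opening: 0.675
grasp_force: 33.7
```

```bash
python3 go.py .569 -.2385 .1 103.1
```

```text
t 20.87 tcp [0.4481 0.2877 0.0297] yaw 103.0 turn units -0.03
units now-axes [ -0.   -21.59  -2.83] after turn [  0.06 -21.6   -2.81] tilt 0.19 open 0.675 grip 33.7 F [0.2 0.3 6.1] q [ 0.51 -0.04  1.72  0.    1.45 -1.29]
```

Emit:
drive_tool(plan="0 0 -0.3 0 0.6; 0 0 -0.7 0 0.6; 0 0 -1 0 0.6; 0 0 -1 0 0.6; 0 0 -0.7 0 0.6")

```text
clock: 21.28
tool_pos: [0.4472, 0.2872, 0.1228]
tool_rot: [0.001, -0.113, 0.994, 0.0]
ft_force: [-0.2, 0.5, -0.7]
opening: 0.674
grasp_force: 33.3
```

Emit:
drive_tool(plan="0 -0.3 -0.3 0 0.6; 0 -0.7 0 0 0.6; 0 -1 0 0 0.6; 0 -1 0 0 0.6; 0 -1 0 0 0.6")

```text
clock: 21.7
tool_pos: [0.469, 0.1881, 0.1268]
tool_rot: [-0.001, -0.113, 0.994, -0.0]
ft_force: [1.2, -0.2, -0.6]
opening: 0.68
grasp_force: 33.3
```

Emit:
drive_tool(plan="0 -1 0 0 0.6; 0 -1 0 0 0.6; 0 -1 0 0 0.6; 0 -1 0 0 0.6; 0 -1 0 0 0.6")

```text
clock: 22.12
tool_pos: [0.497, 0.066, 0.1268]
tool_rot: [-0.001, -0.113, 0.994, -0.0]
ft_force: [0.1, -0.1, -1.5]
opening: 0.673
grasp_force: 33.3
```

Emit:
drive_tool(plan="0 -1 0 0 0.6; 0 -1 0 0 0.6; 0 -1 0 0 0.6; 0 -1 0 0 0.6; 0 -1 0 0 0.6")

```text
clock: 22.53
tool_pos: [0.5249, -0.0557, 0.1267]
tool_rot: [-0.001, -0.113, 0.994, 0.0]
ft_force: [0.5, 1.4, -1.4]
opening: 0.678
grasp_force: 33.3
```

Emit:
drive_tool(plan="0 -1 0 0 0.6; 0 -1 0 0 0.6; 0 -1 0 0 0.6; 0 -1 0 0 0.6; 0 -1 0 0 0.6")

```text
clock: 22.95
tool_pos: [0.5528, -0.1774, 0.1266]
tool_rot: [-0.001, -0.113, 0.994, 0.0]
ft_force: [1.0, 0.1, -1.2]
opening: 0.672
grasp_force: 33.3
```

Emit:
drive_tool(plan="0 -1 0 0 0.6; 0 -1 0 0 0.6; 0 -0.6 0 0 0.6; 0 0 0 0 0.6; 0 0 0 0 0.6")

```text
clock: 23.37
tool_pos: [0.5673, -0.2398, 0.1264]
tool_rot: [-0.001, -0.112, 0.994, 0.001]
ft_force: [0.4, 0.6, -1.3]
opening: 0.675
grasp_force: 33.3
```

```bash
python3 go.py .569 -.2385 .0297 103.1;python3 - <<'E'
from meas import *
im,K,E=cam("top"); cv2.imwrite("pics/t5.png",cv2.resize(im[120:280,360:520],None,fx=3,fy=3));im2,_,_=cam("scene"); cv2.imwrite("pics/s5.png",im2)
E
```

```text
t 23.37 tcp [ 0.5673 -0.2398  0.1264] yaw 102.9 turn units -0.04
units now-axes [-0.09  0.03  3.87] after turn [-0.08  0.04  3.87] tilt 0.15 open 0.675 grip 33.3 F [ 0.4  0.6 -1.3] q [-0.46  0.14  1.36  0.    1.64 -2.25]
```

View pics/t5.png

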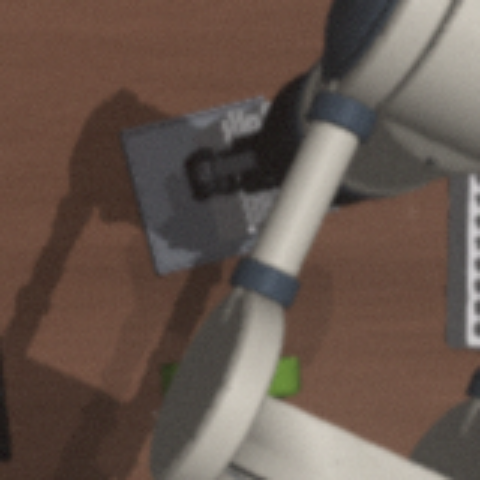

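The bundle hangs over the square tray at about (230,190) in the crop, with its sides parallel to the tray's. I'll lower it.

Emit:
drive_tool(plan="-0.06 0.03 0.5 0 0.6; 0 0 0.9 0 0.6; 0 0 1 0 0.6; 0 0 0.7 0 0.6; 0 0 0.4 0 0.6")

```text
clock: 23.88
tool_pos: [0.5678, -0.2362, 0.0362]
tool_rot: [-0.002, -0.114, 0.994, 0.001]
ft_force: [0.2, 0.2, -1.6]
opening: 0.674
grasp_force: 33.3
```

Emit:
drive_tool(plan="0 0 0.2 0 0.6; 0 0 0.1 0 0.6; 0 0 0 0 0.6; 0 0 0 0 0.6")

```text
clock: 24.22
tool_pos: [0.5702, -0.2382, 0.0342]
tool_rot: [0.001, -0.113, 0.994, -0.001]
ft_force: [-0.0, 0.5, -0.1]
opening: 0.674
grasp_force: 33.3
```

```bash
python3 go.py .569 -.2385 .0297 103.1
```

```text
t 24.22 tcp [ 0.5702 -0.2382  0.0342] yaw 103.0 turn units -0.02
units now-axes [0.05 0.   0.18] after turn [0.05 0.   0.18] tilt 0.13 open 0.674 grip 33.3 F [-0.   0.5 -0.1] q [-0.45  0.19  1.48  0.    1.48 -2.25]
```

Emit:
drive_tool(plan="0 0 0.1 0 0.6; 0 0 0.06 0 0.6; 0 0 0 0 0.6; 0 0 0 0 0.6")

```text
clock: 24.55
tool_pos: [0.5701, -0.2384, 0.0298]
tool_rot: [0.001, -0.113, 0.994, -0.001]
ft_force: [1.4, -0.2, 1.6]
opening: 0.673
grasp_force: 33.5
```

Emit:
drive_tool(plan="0 0 0 0 0.4; 0 0 0 0 0.3; 0 0 0 0 0.2; 0 0 0 0 0; 0 0 0 0 0")

```text
clock: 24.97
tool_pos: [0.5692, -0.2379, 0.0284]
tool_rot: [-0.0, -0.113, 0.994, 0.0]
ft_force: [0.7, 0.6, -1.0]
opening: 0.999
grasp_force: 0.0
```

Emit:
drive_tool(plan="0 0 0 0 0; 0 0 -0.3 0 0; 0 0 -0.7 0 0; 0 0 -1 0 0; 0 0 -1 0 0")

```text
clock: 25.38
tool_pos: [0.5689, -0.2378, 0.1043]
tool_rot: [-0.001, -0.113, 0.994, 0.0]
ft_force: [-0.0, 0.3, -0.4]
opening: 1.0
grasp_force: 0.0
```

Emit:
drive_tool(plan="0 0 -1 0 0; 0 0 -1 0 0; 0 0 -1 0 0; 0.4 1 0 0 0; 0.4 1 0 0 0")

```text
clock: 25.8
tool_pos: [0.5395, -0.1944, 0.1816]
tool_rot: [0.002, -0.112, 0.994, -0.001]
ft_force: [-0.1, 0.1, -0.5]
opening: 1.0
grasp_force: 0.0
```

Emit:
drive_tool(plan="0.4 1 0 0 0; 0.4 1 0 0 0; 0.4 1 0 0 0; 0.4 1 0 0 0; 0.4 1 0 0 0")

```text
clock: 26.22
tool_pos: [0.4611, -0.0823, 0.1794]
tool_rot: [0.0, -0.113, 0.994, -0.0]
ft_force: [0.3, 0.2, -0.7]
opening: 1.002
grasp_force: 0.0
```

Emit:
drive_tool(plan="0.4 1 0 0 0; 0.4 1 0 0 0; 0 0.1 0 1 0; 0 0 0 1 0; 0 0 0 1 0")

```text
clock: 26.63
tool_pos: [0.4305, -0.036, 0.1798]
tool_rot: [0.001, 0.039, 0.999, -0.0]
ft_force: [-0.7, -0.6, 0.4]
opening: 1.0
grasp_force: 0.0
```

Emit:
drive_tool(plan="0 0 0 1 0; 0 0 0 1 0; 0 0 0 1 0; 0 0 0 1 0; 0 0 0 1 0")

```text
clock: 27.05
tool_pos: [0.4307, -0.0365, 0.1795]
tool_rot: [0.0, 0.285, 0.958, 0.0]
ft_force: [0.6, 0.6, 0.1]
opening: 1.0
grasp_force: 0.0
```

Emit:
drive_tool(plan="0 0 0 1 0; 0 0 0 1 0; 0 0 0 1 0; 0 0 0 1 0; 0 0 0 1 0")

```text
clock: 27.47
tool_pos: [0.4307, -0.0365, 0.1795]
tool_rot: [0.0, 0.514, 0.858, 0.0]
ft_force: [-0.4, 1.1, -0.1]
opening: 0.999
grasp_force: 0.0
```

Emit:
drive_tool(plan="0 0 0 1 0; 0 0 0 1 0; 0 0 0 0.7 0; 0 0 0 0 0; 0 0 0 0 0")

```text
clock: 27.88
tool_pos: [0.4307, -0.0365, 0.1793]
tool_rot: [0.0, 0.622, 0.783, 0.0]
ft_force: [-1.0, -0.5, -0.3]
opening: 1.004
grasp_force: 0.0
```

```bash
python3 go.py .4307 -.0365 .0355 13;python3 - <<'E'
from meas import *
im,K,E=cam("top"); cv2.imwrite("pics/t6.png",im[60:320,100:500]);  tr,wh,rd,dk,gr=masks(im)
h=cv2.cvtColor(im,cv2.COLOR_BGR2HSV)
tray=((h[...,0]>90)&(h[...,0]<135)).astype(np.uint8); 
print("bundle",rect(wh,435,180,.067,K,E,30));print("ob",rect(tray,185,242,.01,K,E,40));print("carton",rect(wh,336,249,.075,K,E,36))
E
```

```text
t 27.88 tcp [ 0.4307 -0.0365  0.1793] yaw 13.1 turn units 0.02
units now-axes [ 0.   -0.    5.75] after turn [ 0.   -0.    5.75] tilt 0.04 open 1.004 grip 0.0 F [-1.  -0.5 -0.3] q [-0.16 -0.37  1.74 -0.    1.77 -0.39]
bundle ((568.7, -233.1), 'side', 71.0, 'at deg', 14.1, 'other', 45.2, 'circ', [567.9, -233.1, 37.5])
ob ((450.7, 280.4), 'side', 85.7, 'at deg', 13.0, 'other', 121.2, 'circ', [451.7, 279.4, 71.8])
carton ((412.0, -59.8), 'side', 83.5, 'at deg', 88.4, 'other', 98.7, 'circ', [408.2, -61.3, 59.9])
```

View pics/t6.png

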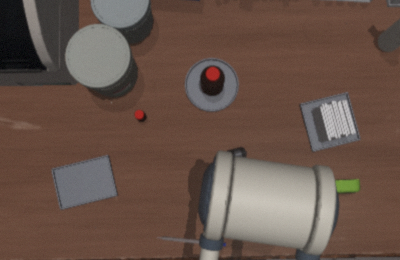

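The bundle stands in the square tray (crop (335,122)), and the oblong tray is empty. I'll pick the carton up again.

Emit:
drive_tool(plan="0 0 1 0 0; 0 0 1 0 0; 0 0 1 0 0; 0 0 1 0 0; 0 0 0.8 0 0")

```text
clock: 28.35
tool_pos: [0.4301, -0.0364, 0.057]
tool_rot: [-0.001, 0.622, 0.783, -0.0]
ft_force: [-0.5, 0.2, -0.2]
opening: 1.001
grasp_force: 0.0
```

Emit:
drive_tool(plan="0 0 0.6 0 0; 0 0 0.35 0 0; 0 0 0 0 0; 0 0 0 0 0.3; 0 0 0 0 0.5")

```text
clock: 28.77
tool_pos: [0.4315, -0.0367, 0.0364]
tool_rot: [0.001, 0.622, 0.783, 0.0]
ft_force: [-0.3, 0.1, 0.1]
opening: 0.744
grasp_force: 0.0
```

Emit:
drive_tool(plan="0 0 0 0 0.6; 0 0 0 0 0.7; 0 0 0 0 0.8; 0 0 0 0 0.8; 0 0 0 0 0.8", squeeze=30)

```text
clock: 29.18
tool_pos: [0.4314, -0.0366, 0.0361]
tool_rot: [0.001, 0.622, 0.783, 0.0]
ft_force: [0.1, -0.7, 5.3]
opening: 0.349
grasp_force: 32.0
```

Emit:
drive_tool(plan="0 0 0 0 0.8; 0 0 0 0 0.8")

```text
clock: 29.35
tool_pos: [0.4314, -0.0366, 0.0361]
tool_rot: [0.001, 0.622, 0.783, 0.0]
ft_force: [-0.8, -0.2, 5.3]
opening: 0.347
grasp_force: 32.1
```

```bash
python3 go.py .4505 .2797 .13 13
```

```text
t 29.35 tcp [ 0.4314 -0.0366  0.0361] yaw 13.0 turn units 0.0
units now-axes [12.15  3.6  -3.76] after turn [12.16  3.59 -3.76] tilt 0.11 open 0.347 grip 32.1 F [-0.8 -0.2  5.3] q [-0.16 -0.33  1.96 -0.    1.5  -0.39]
```

Emit:
drive_tool(plan="0 0 -0.3 0 0.8; 0 0 -0.7 0 0.8; 0 0 -1 0 0.8; 0 0 -0.8 0 0.8; 0 0 -0.4 0 0.8")

```text
clock: 29.77
tool_pos: [0.4314, -0.0367, 0.1177]
tool_rot: [0.001, 0.622, 0.783, 0.001]
ft_force: [0.3, -0.2, -0.7]
opening: 0.347
grasp_force: 31.3
```

Emit:
drive_tool(plan="0.4 0.1 0 0 0.8; 0.8 0.2 0 0 0.8; 1 0.3 0 0 0.8; 1 0.3 0 0 0.8; 1 0.3 0 0 0.8")

```text
clock: 30.18
tool_pos: [0.4353, 0.0741, 0.1131]
tool_rot: [-0.001, 0.623, 0.782, -0.001]
ft_force: [-0.1, -0.2, -1.2]
opening: 0.349
grasp_force: 31.3
```

Emit:
drive_tool(plan="1 0.3 0 0 0.8; 1 0.3 0 0 0.8; 1 0.3 0 0 0.8; 1 0.3 0 0 0.8; 1 0.3 0 0 0.8")

```text
clock: 30.6
tool_pos: [0.4434, 0.2045, 0.1129]
tool_rot: [-0.001, 0.622, 0.783, -0.001]
ft_force: [0.7, -0.7, -0.4]
opening: 0.349
grasp_force: 31.3
```

Emit:
drive_tool(plan="1 0.3 0 0 0.8; 1 0.3 0 0 0.8; 0.7 0.2 0 0 0.8; 0.2 0 0 0 0.8; 0 0 0 0 0.8")

```text
clock: 31.02
tool_pos: [0.4464, 0.279, 0.113]
tool_rot: [-0.001, 0.622, 0.783, -0.002]
ft_force: [-0.8, 0.3, -0.8]
opening: 0.351
grasp_force: 31.3
```

Emit:
drive_tool(plan="0 0 0 0 0.8; 0 0 0 0 0.8")

```text
clock: 31.18
tool_pos: [0.4476, 0.277, 0.1144]
tool_rot: [-0.0, 0.623, 0.782, -0.001]
ft_force: [-0.2, 0.2, -1.3]
opening: 0.349
grasp_force: 31.3
```

```bash
python3 go.py .4505 .2797 .0365 13; python3 - <<'E'
from meas import *
im,K,E=cam("top");cv2.imwrite("pics/t7.png",cv2.resize(im[170:320,100:280],None,fx=3,fy=3))
E
```

```text
t 31.18 tcp [0.4476 0.277  0.1144] yaw 13.0 turn units -0.0
units now-axes [0.08 0.14 3.12] after turn [0.08 0.14 3.12] tilt 0.08 open 0.349 grip 31.3 F [-0.2  0.2 -1.3] q [ 0.49 -0.1   1.63 -0.    1.61  0.26]
```

View pics/t7.png

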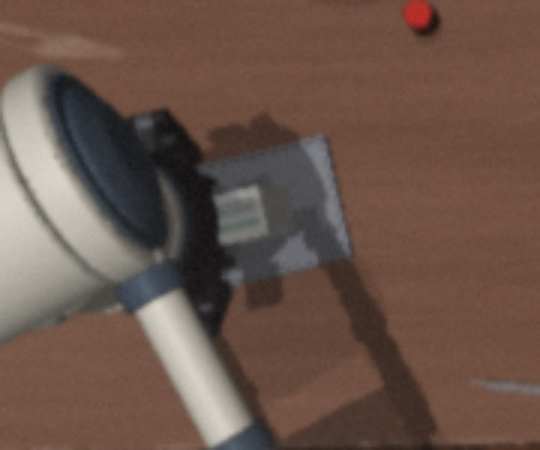

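The carton is over the oblong tray (crop (245,215)) with its long side along the tray's. I'll lower it.

Emit:
drive_tool(plan="0.08 0.14 0.4 0 0.8; 0 0 0.8 0 0.8; 0 0 0.8 0 0.8; 0 0 0.5 0 0.8; 0 0 0.3 0 0.8")

```text
clock: 31.65
tool_pos: [0.45, 0.2796, 0.0423]
tool_rot: [-0.001, 0.623, 0.782, -0.002]
ft_force: [0.2, -0.9, -1.8]
opening: 0.35
grasp_force: 31.3
```

Emit:
drive_tool(plan="0 0 0.1 0 0.8; 0 0 0.05 0 0.8; 0 0 0 0 0.8; 0 0 0 0 0.8; 0 0 0 0 0.8")

```text
clock: 32.07
tool_pos: [0.4515, 0.281, 0.0425]
tool_rot: [0.0, 0.622, 0.783, 0.001]
ft_force: [-0.1, 0.5, -1.6]
opening: 0.348
grasp_force: 31.3
```

```bash
python3 go.py .4505 .2797 .0362 13
```

```text
t 32.07 tcp [0.4515 0.281  0.0425] yaw 13.0 turn units 0.0
units now-axes [-0.04 -0.05  0.25] after turn [-0.04 -0.05  0.25] tilt 0.12 open 0.348 grip 31.3 F [-0.1  0.5 -1.6] q [ 0.49 -0.05  1.71  0.    1.48  0.27]
```

Emit:
drive_tool(plan="-0.03 -0.03 0.1 0 0.8; 0 0 0.1 0 0.8; 0 0 0.05 0 0.8; 0 0 0 0 0.8; 0 0 0 0 0.8")

```text
clock: 32.48
tool_pos: [0.4507, 0.2799, 0.0361]
tool_rot: [0.0, 0.622, 0.783, 0.001]
ft_force: [-1.6, -1.5, 6.0]
opening: 0.344
grasp_force: 32.1
```

```bash
python3 go.py .4505 .2797 .0362 13
```

```text
t 32.48 tcp [0.4507 0.2799 0.0361] yaw 13.0 turn units 0.0
units now-axes [-0.01 -0.01 -0.01] after turn [-0.01 -0.01 -0.01] tilt 0.07 open 0.344 grip 32.1 F [-1.6 -1.5  6. ] q [ 0.49 -0.05  1.72 -0.    1.47  0.26]
```

Emit:
drive_tool(plan="0 0 0 0 0.6; 0 0 0 0 0.5; 0 0 0 0 0.3; 0 0 0 0 0.1; 0 0 0 0 0")

```text
clock: 32.9
tool_pos: [0.4502, 0.2797, 0.0347]
tool_rot: [-0.0, 0.622, 0.783, -0.0]
ft_force: [0.3, 0.3, 0.5]
opening: 0.9
grasp_force: 0.0
```

Emit:
drive_tool(plan="0 0 0 0 0; 0 0 -0.3 0 0; 0 0 -0.7 0 0; 0 0 -1 0 0; 0 0 -1 0 0")

```text
clock: 33.32
tool_pos: [0.4498, 0.2795, 0.1107]
tool_rot: [-0.0, 0.622, 0.783, -0.001]
ft_force: [-0.4, -0.5, -0.4]
opening: 1.003
grasp_force: 0.0
```

Emit:
drive_tool(plan="0 0 -1 0 0; 0 0 -1 0 0; 0 0 -1 0 0; 0 0 -1 0 0; 0.8 -0.4 0 0 0")

```text
clock: 33.73
tool_pos: [0.4391, 0.296, 0.2171]
tool_rot: [0.003, 0.624, 0.782, 0.004]
ft_force: [0.2, -0.2, -0.0]
opening: 1.003
grasp_force: 0.0
```

Emit:
drive_tool(plan="0.8 -0.4 0 0 0; 0.8 -0.4 0 0 0; 0.8 -0.4 0 0 0; 0.8 -0.4 0 0 0; 0.8 -0.4 0 0 0")

```text
clock: 34.15
tool_pos: [0.3641, 0.3838, 0.2108]
tool_rot: [0.0, 0.623, 0.783, 0.0]
ft_force: [-0.1, -0.1, 0.3]
opening: 0.998
grasp_force: 0.0
```

Emit:
drive_tool(plan="0.8 -0.4 0 0 0; 0.8 -0.4 0 0 0; 0.8 -0.4 0 0 0; 0.8 -0.4 0 0 0; 0.8 -0.4 0 0 0")

```text
clock: 34.57
tool_pos: [0.2928, 0.4701, 0.2108]
tool_rot: [-0.0, 0.622, 0.783, 0.0]
ft_force: [0.0, -0.1, 0.1]
opening: 0.998
grasp_force: 0.0
```

Emit:
drive_tool(plan="0.8 -0.4 0 0 0; 0.8 -0.4 0 0 0; 0.8 -0.4 0 0 0; 0 0 0 0 0; 0 0 0 0 0")

```text
clock: 34.98
tool_pos: [0.2502, 0.5215, 0.2103]
tool_rot: [0.0, 0.622, 0.783, -0.0]
ft_force: [-0.6, 0.0, 1.0]
opening: 1.003
grasp_force: 0.0
```

```bash
python3 - <<'E'
from meas import *
im,K,E=cam("top"); cv2.imwrite("pics/t8.png",im); tr,wh,rd,dk,gr=masks(im)
h=cv2.cvtColor(im,cv2.COLOR_BGR2HSV); tray=((h[...,0]>90)&(h[...,0]<135)|(wh>0)|(dk>0)).astype(np.uint8)
print("cap",rect(rd,312,137,.119,K,E,18),"rd",rect(tray,312,145,.01,K,E,36))
print("carton",rect(wh,180,242,.075,K,E,36),"ob",rect(tray,185,242,.01,K,E,40))
wh2=((h[...,1]<60)&(h[...,2]>145)).astype(np.uint8)
print("bundle",rect(wh,435,180,.067,K,E,30),rect(wh2,435,180,.067,K,E,30),"sq",rect(tray,430,182,.01,K,E,36))
print("vial",rect(rd,240,175,.045,K,E,15)); print("meter",rect(gr,438,246,.054,K,E,30))
E
```

```text
cap ((652.8, 10.1), 'side', 26.2, 'at deg', 89.0, 'other', 26.6, 'circ', [653.1, 10.3, 14.0]) rd ((652.0, 10.7), 'side', 110.3, 'at deg', 77.7, 'other', 109.2, 'circ', [652.1, 11.3, 56.0])
carton ((450.9, 278.9), 'side', 31.1, 'at deg', 13.4, 'other', 78.3, 'circ', [450.6, 278.6, 41.0]) ob ((450.8, 280.3), 'side', 85.8, 'at deg', 13.0, 'other', 121.4, 'circ', [450.9, 280.1, 72.1])
bundle ((567.1, -233.6), 'side', 75.3, 'at deg', 13.9, 'other', 45.8, 'circ', [566.0, -233.6, 41.0]) ((568.7, -239.5), 'side', 75.1, 'at deg', 13.0, 'other', 58.2, 'circ', [567.1, -240.6, 44.6]) sq ((568.7, -238.6), 'side', 102.6, 'at deg', 13.2, 'other', 103.6, 'circ', [568.2, -237.6, 70.1])
vial ((587.1, 160.3), 'side', 17.9, 'at deg', 89.1, 'other', 18.0, 'circ', [586.6, 161.0, 10.2])
meter ((432.7, -240.4), 'side', 80.6, 'at deg', 89.0, 'other', 23.5, 'circ', [435.7, -240.5, 41.1])
```

View pics/t8.png

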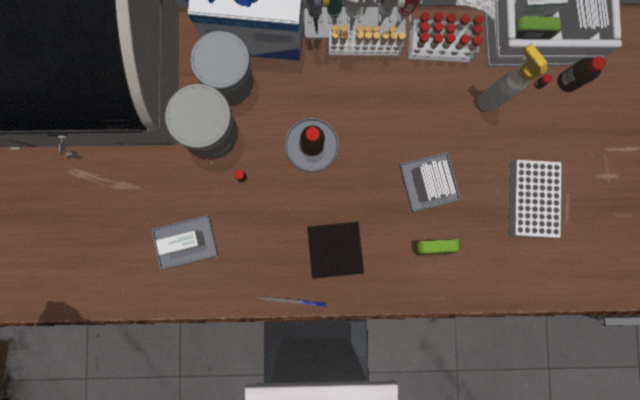

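All three items stand within about 1.5 mm of their tray centres and within 0.5° of parallel: bottle (312,138), carton (180,241), bundle (437,180). The vial and meter have not moved, so I'll hand the job in.

```bash
python3 -c "
from station import robot
print(robot.hand_in())"
```

```text
the job is handed in; nothing more can be done
None
```

The bottle, carton and bundle now stand upright and centred on the round, oblong and square trays, with the vial and meter unmoved; I handed the job in at about 35 s on the robot's clock, but no verdict came back.

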